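# Third hand: hold a heatsink against the sprung fence of a screwing jig

## Robot

A 6-joint arm with a two-finger parallel gripper is mounted at the origin on the work surface. World frame = base frame: x ahead of the robot, y to its left, z up, the work surface at z = 0. Lengths are in m, angles in rad, forces in N, time in s.
With the tool pointing down it reaches from about 0.375 to 0.9 m from the base axis. Payload 3.1 kg.
Tool frame: the origin (TCP) lies on the centre line of the jaws, within the pads' length; the fingertips stand 8 mm ahead of it and the grasp point (between the pads) lies 11 mm behind it (robot.tip_extent is the distance from the TCP to the fingertips, in m); y points along the fingers, z is the direction in which the jaws open and shut, and the axes are right-handed (so a half turn about y gives the same grasp; the last joint's range is limited). The gripper opens to 87 mm and grips with 3 to 60 N. Pads are 19 mm wide; open, the fingers measure 117 mm over their backs; the gripper's body (75 mm by 190 mm) begins 51 mm behind the grasp point.
Start: joints at [-1.506, 0.527, 1.433, -0, 1.181, -0.178], TCP at [0.151, -0.606, 0.231] pointing down, gripper open.
Joint ranges: [-3.08, 3.08], [-0.75, 2.2], [0.22, 2.44], [-1.43, 4.57], [0, 2.65], [-2.85, 2.85]. Speed limits (rad/s): [2.79, 2.79, 3.14, 3.14, 3.14, 3.14].

## Interface

Orientations are given as a unit quaternion [x, y, z, w].
In Python, from rig import robot gives the robot as it stands.
- The arm moves only by the shell command python3 -m crank 'ROWS' [FORCE]. ROWS is JSON, a list that holds one entry, the list of rows, each a list of 7 numbers: the turn, a rotation vector about the tool's x, y, z in degrees, then the shift along the tool's x, y, z in m, then the opening in per cent of the stroke, from 0 (shut) to 100 (fully open). In form: [[[ax, ay, az, dx, dy, dz, gripper], ...]]. A call has exactly 5 rows; each row shifts and turns the commanded pose from where the row before left it, along the tool's axes as they then stand; what a row does not reach is not made up. A row lasts 1/8 s, in which the tool goes at most 62.5 mm and 10.7 degrees, less where a joint would pass 70% of its speed; a pose out of reach is approached as far as the arm can. A call with a gripper value outside its range is refused whole. The fingers move at their own pace and stop on an object; FORCE is the grip in N (left out, the last holds). Time passes only in rows, so rows that do not move let the fingers close, or fill a call up. It gives the time, the measured TCP pose, the force and the opening at its end, in the units of the state.
- robot.get_obs(): the state, without advancing time (a new reading comes with each control period).
- robot.camera(name): name is "side" or "top"; returns a dict with "img" (400x640x3 uint8, red, green, blue), "K" (3x3 intrinsics, pixels), "dist_coeffs" ([k1, k2, p1, p2, k3] as OpenCV has them; the pictures are not rectified), "R" (3x3) and "t" (3): a world point X has camera coordinates R X + t. Camera axes: x right, y down, z forward; pixel columns grow to the right and rows downward; lengths in m; the calibration is good to about 2 mm. A picture is of the moment at which its call begins. There is no depth.
- robot.hand_in(): hands the job in, once; it reports no verdict.
Trained networks look in a picture, given as the dict that the camera call returned (one of the last four; its "shot" number tells which), for a name from the list of things; names that differ only in an ending like _2 or _b are one class to them, and where a whole thing is asked for, a point or a joint stands for the part that bears it (a point fixed in the world has none). Each returns a list of dicts, best first, with "conf" (0 to 1); they miss things now and then, are a little off and sometimes report something else, mostly with a low value. They report only what shows in the picture. A call takes as long as a camera call. They do not tell look-alikes from the thing itself.
- robot.spot_in(picture, thing): "at" ([row, column] in pixels, amid what is visible of it).
The state is a dict: "time": time; "q": joint angles; "joint_velocities": joint speeds; "joint_torque": joint torques, N m; "position": TCP position; "tool_rot": TCP orientation; "ft_force": force on the tool from outside, world axes, zero at the start; "moment": the same for the moment, N m; "grip_width": finger opening in m.
Only numpy, scipy, OpenCV 4.12 (cv2) and the standard library are available. Lean on these libraries where they do the work, as an engineer would, in place of code of your own. Each camera call takes 0.05 s, during which the arm holds its last target.

## Task

Take the heatsink with the wide screw flange (not the plain one) out of the parts tray, stand it flat on the base plate of the screwing jig and press its flange squarely against the sprung fence, screw holes in line with the fence's slots, so that a colleague can screw it on from behind. Push steadily with about 10 newtons, which brings the front face of the fence to the middle of the dark bands on the side rails, never hard; finish while still holding it pressed like that, and do not let go. Leave the plain heatsink, screwdriver, jar and can where they are.

Things in the scene. Friction and masses are not known exactly. Their poses are not given: they have to be found in the camera images.
- sink: heatsink to hold, bare aluminium, T-shaped from above: fin stack 44 (x) by 44 (y) by 50 mm high, solid enough to grip across y; at its +x end a flange plate 6 mm thick, 84 mm wide (y), 50 high, its wings standing out 20 mm past the fins, a screw hole in each. Origin: centre of the fin stack's underside; z up, +x out through the flange's front face, 28 mm ahead of the origin. About 0.24 kg
- sink_face (a point): centre of the flange's flat front face, 25 mm above the heatsink's underside, midway between the screw holes (32 mm either side); axes as the heatsink's
- plain_sink: the other heatsink in the tray, to be left alone: same fin stack and height, but its 6 mm base plate is only 44 mm wide (no wings). Origin and axes as for the first
- tray: shallow open grey plastic tray fixed to the bench, 200 (x) by 300 (y) by 28 mm high, walls and floor 4 mm. Origin: centre of its underside. The two heatsinks stand on its floor, about 140 mm apart along its y, in either order
- jig: screwing jig fixed to the bench: dark steel base plate 170 x 170 x 12 mm (its top is the bed), sprung fence across it, low side rails (tops 26 mm above the bench, y = +/-72 mm), two rear posts 64 mm high. Origin: centre of the underside; +x: way to push. Bed free from x = -85 mm to the fence's front face, at x = 20 mm at rest. Dark bands on the rails run from x = 30 to 43 mm
- fence_face (a point): point on the fence's front face (looking to the jig's -x), midway between its slots, 25 mm above the bed; moves with the fence, axes as the jig's. Fence: steel plate 124 wide, 60 high, 6 mm thick, top 72 mm above the bench, two 16 mm square slots 32 mm either side of this point. sink_face belongs on this point
- fence (a joint): how far the fence has been pushed back along the jig's +x, m: 0 at rest, 0.030 at its end stop. Spring 600 N/m without preload: 10 N is 16.7 mm
- screwdriver: bystander: screwdriver with a black handle lying beyond the tray and jig, origin about its middle
- screw_jar: bystander: glass jar, 56 mm across, 70 mm high, origin under its centre
- spray_can: bystander: white can, 54 mm across, 120 mm high, origin under its centre
There are look-alikes about, which are no part of the job. What is shaped like the sink but yellow is not meant. There is more than one size of the jig; the one meant has the size given above.

How it is judged:
By the outcome, as a careful person would: the job done as asked, in the order asked, and still so for the second after the job is handed in, while the arm keeps its last pose, push and grip.
It also fails if it takes over 45 s, if anything falls off the work surface, if the arm or the gripper's body presses on something with over 40 N, if the wrist force passes 120 N, or if a joint passes its speed limit or range.

## Working session

There is one attempt and no reset: what is moved stays moved. The work goes in short steps, Python scripts to look and compute and a shell command to move; the robot and the scene stay as the last step left them, time stands still between calls to the robot, and variables do not carry over. Pictures are saved under pics/ and viewed, and the job is handed in when it is done.

```bash
ls; mkdir -p pics; python3 - <<'E'
from rig import robot
import cv2,numpy as np
o=robot.get_obs();print({k:np.round(v,4).tolist() for k,v in o.items()}, robot.tip_extent)
for n in("side","top"):
    c=robot.camera(n);cv2.imwrite(f"pics/{n}0.png",c["img"][:,:,::-1])
    print(n,c["K"],c["dist_coeffs"],c["R"],c["t"])
    for th in("sink","plain_sink","jig","tray","fence","spray_can","screw_jar","screwdriver"):
        print(th,[(np.round(d["at"],1).tolist(),round(d["conf"],2)) for d in robot.spot_in(c,th)])
E
```

```text
pics
{'time': 0.0, 'q': [-1.5055, 0.5284, 1.4339, -0.0, 1.1814, -0.1785], 'joint_velocities': [0.0019, 0.0006, 0.0, -0.0003, -0.001, -0.0001], 'joint_torque': [0.0012, -44.004, -17.659, 0.0633, 0.0582, -0.0002], 'position': [0.1509, -0.6058, 0.2296], 'tool_rot': [-0.0859, 0.7026, -0.7011, 0.086], 'ft_force': [0.4526, -0.5494, -0.1948], 'moment': [0.0049, -0.0246, -0.0353], 'grip_width': 0.0874} 0.008
side [[504.07200854   0.         319.76189207]
 [  0.         504.07200854 208.26072886]
 [  0.           0.           1.        ]] [0.01802094 0.         0.         0.         0.        ] [[-0.75882073 -0.651125   -0.01507754]
 [-0.34244698  0.41856531 -0.8411499 ]
 [ 0.55400466 -0.63311872 -0.54059182]] [0.46685911 0.23066617 0.9360063 ]
sink [([194.8, 370.9], 0.88), ([214.2, 463.2], 0.76)]
plain_sink [([179.0, 408.7], 0.88)]
jig [([261.2, 267.4], 0.74), ([353.0, 255.8], 0.71)]
tray [([212.6, 219.6], 0.75), ([193.1, 386.4], 0.74), ([190.3, 258.2], 0.4)]
fence [([338.8, 249.7], 0.92), ([246.4, 259.8], 0.61)]
spray_can [([212.5, 219.8], 0.96), ([262.9, 268.2], 0.27)]
screw_jar [([159.5, 325.6], 0.83)]
screwdriver [([191.8, 255.9], 0.71)]
top [[382.29918556   0.         317.07762367]
 [  0.         382.29918556 196.96144088]
 [  0.           0.           1.        ]] [-0.01592868  0.          0.          0.          0.        ] [[ 0.00104286 -0.99995618  0.009303  ]
 [-0.99895527 -0.00146675 -0.04567513]
 [ 0.04568677 -0.00924564 -0.99891303]] [0.07158732 0.5658454  0.98348492]
sink [([201.4, 395.3], 0.85), ([288.5, 421.3], 0.63), ([100.2, 335.0], 0.47)]
plain_sink []
jig [([260.6, 188.3], 0.88), ([192.4, 263.5], 0.66)]
tray [([203.0, 418.1], 0.74)]
fence [([254.6, 179.6], 0.63), ([183.1, 256.8], 0.5)]
spray_can [([122.2, 261.4], 0.76), ([203.2, 394.1], 0.51)]
screw_jar [([120.1, 424.4], 0.65)]
screwdriver [([97.0, 334.4], 0.72)]
```

View pics/side0.png

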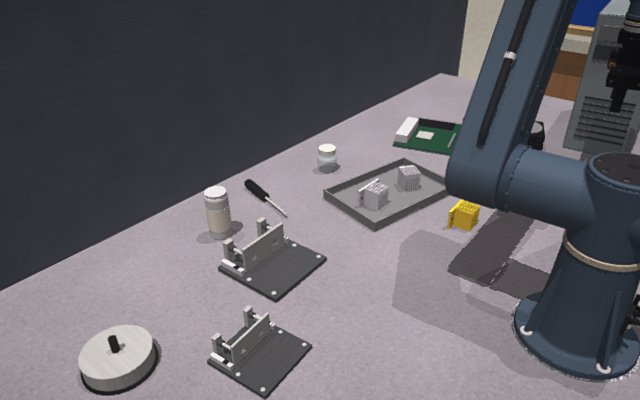

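View pics/top0.png

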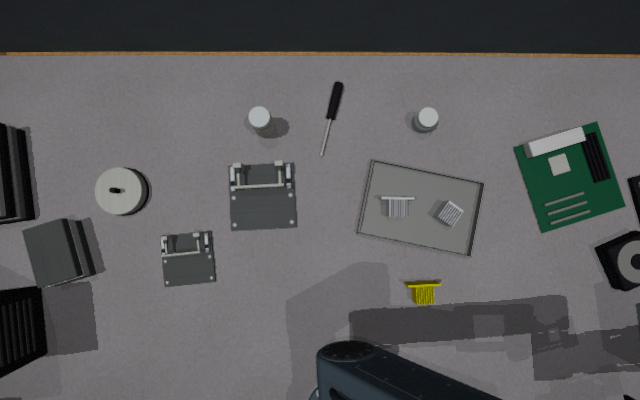

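The top view shows the flanged sink at about (203,397) in the tray, with its flange facing the top of the picture. The plain one is at (213,450). The larger jig is at (195,263) and the small look-alike at (258,188). I'll zoom in to measure.

```bash
python3 - <<'E'
import cv2
t=cv2.imread("pics/top0.png");s=cv2.imread("pics/side0.png")
def crop(im,r0,r1,c0,c1,k,n): cv2.imwrite(n,cv2.resize(im[r0:r1,c0:c1],None,fx=k,fy=k,interpolation=cv2.INTER_CUBIC))
crop(t,155,240,220,305,7,"pics/tj.png");crop(t,185,230,370,470,8,"pics/ts.png")
crop(s,210,305,210,335,6,"pics/sj.png");crop(s,155,220,345,430,8,"pics/ss.png")
E
```

```text
(no output)
```

View pics/tj.png

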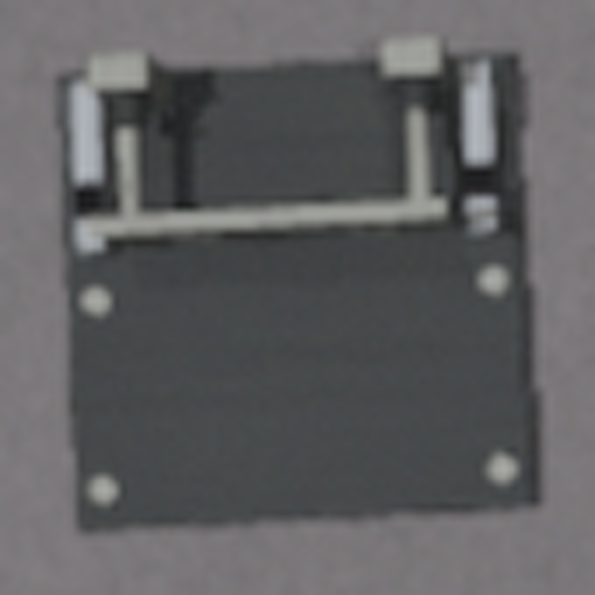

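View pics/ts.png

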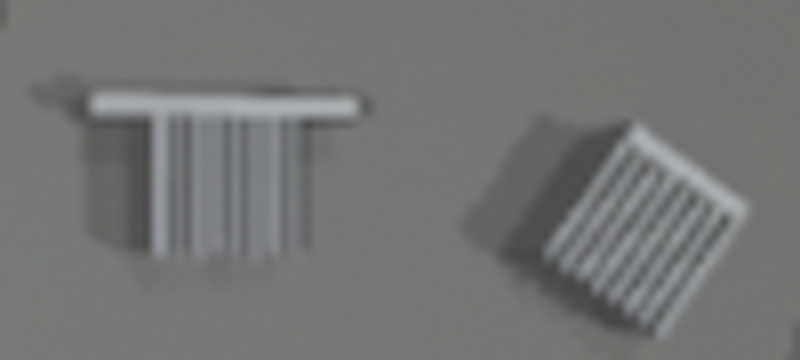

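View pics/sj.png

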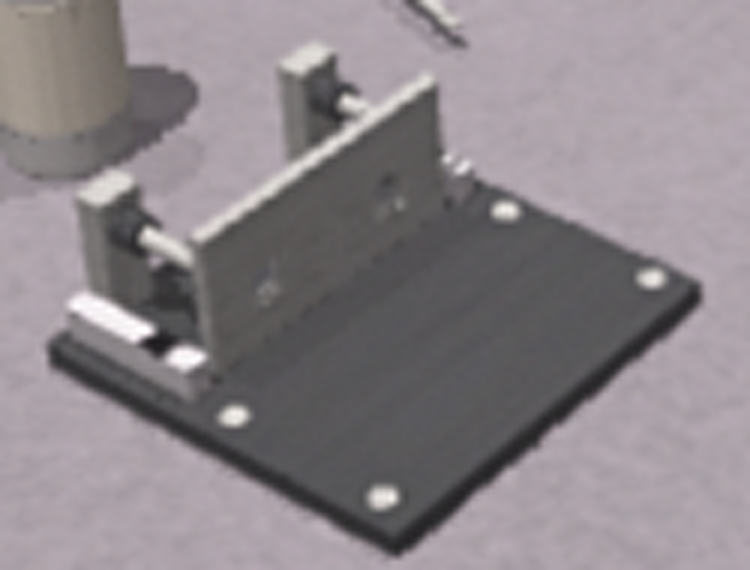

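View pics/ss.png

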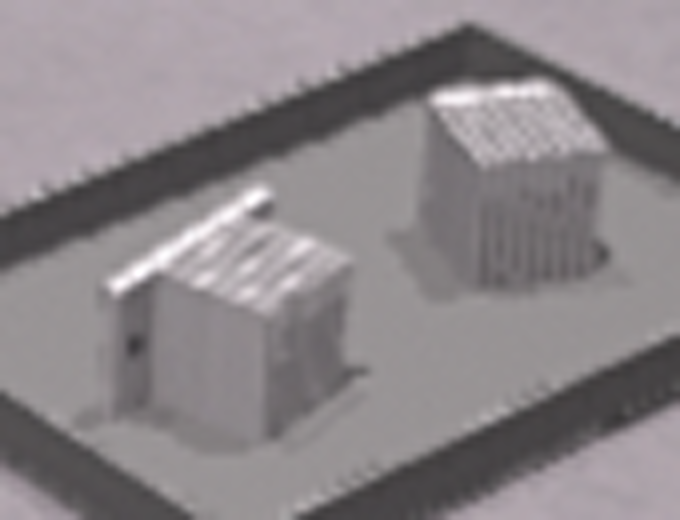

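```bash
cat > h.py <<'E'
import numpy as np,cv2
from scipy.optimize import least_squares
from rig import robot
def cal():
    return {n:robot.camera(n) for n in("side","top")}
def proj(c,X):
    return cv2.projectPoints(np.asarray(X,float).reshape(-1,1,3),cv2.Rodrigues(np.asarray(c["R"]))[0],np.asarray(c["t"],float),np.asarray(c["K"]),np.asarray(c["dist_coeffs"]))[0].reshape(-1,2)
def px(p,c0,r0,k): return [(p[0]+.5)/k-.5+c0,(p[1]+.5)/k-.5+r0]
def place(p,L):
    L=np.asarray(L,float)/1000;c,s=np.cos(p[2]),np.sin(p[2])
    return np.c_[p[0]+c*L[:,0]-s*L[:,1],p[1]+s*L[:,0]+c*L[:,1],L[:,2]]
def fit(C,obs,p0):
    # obs: {cam:[(local mm xyz,(u,v))]}
    def f(p): return np.concatenate([(proj(C[n],place(p,[a for a,_ in o]))-np.array([b for _,b in o])).ravel() for n,o in obs.items()])
    r=least_squares(f,p0,loss="soft_l1");return r.x,f(r.x).reshape(-1,2)
E
cat > m0.py <<'E'
from h import *
C=cal()
T=lambda u,v:px((u,v),220,155,7); S=lambda u,v:px((u,v),210,210,6)
jt=[((-85,85,12),T(82,530)),((-85,-85,12),T(540,503)),((85,-85,12),T(519,53)),((85,85,12),T(62,75)),((20,62,72),T(92,237)),((20,-62,72),T(447,215))]
js=[((-85,85,12),S(397,543)),((-85,-85,12),S(700,290)),((85,85,12),S(50,348)),((20,62,72),S(198,246)),((20,-62,72),S(433,85)),((20,62,12),S(217,372))]
T=lambda u,v:px((u,v),370,185,8); S=lambda u,v:px((u,v),345,155,8)
st=[((28,42,54),T(88,92)),((28,-42,54),T(361,94)),((22,42,54),T(88,116)),((22,-42,54),T(361,119)),((-22,22,54),T(151,258)),((22,22,54),T(151,117))]
ss=[((28,42,54),S(105,288)),((28,-42,54),S(263,185)),((-22,22,54),S(268,308)),((-22,-22,54),S(352,262)),((-22,22,4),S(268,438))]
np.set_printoptions(precision=4,suppress=True)
for nm,a,b,p0 in(("jig",jt,js,[.57,.13,0]),("sink",st,ss,[.55,-.2,0])):
    for o in({"top":a,"side":b},{"top":a},{"side":b}):
        p,r=fit(C,o,p0);print(nm,list(o),p[:2],np.degrees(p[2]),"\n",r.round(1).tolist())
E
python3 m0.py
```

```text
jig ['top', 'side'] [0.5675 0.2158] 3.252934718073835 
 [[-0.4, 0.4], [-0.4, 0.6], [-0.8, -0.1], [-0.5, 0.3], [0.3, -0.1], [0.1, 0.2], [-0.3, -1.3], [0.1, -1.7], [-1.2, -0.9], [0.4, -0.4], [0.6, -0.9], [-0.0, 1.0]]
jig ['top'] [0.5681 0.2151] 3.217569030151489 
 [[-0.2, 0.2], [-0.1, 0.4], [-0.5, -0.3], [-0.2, 0.1], [0.6, -0.4], [0.5, 0.0]]
jig ['side'] [0.5655 0.2176] 3.0833896775793783 
 [[-0.4, -0.3], [0.3, -0.9], [-1.2, -0.3], [0.4, 0.4], [0.7, -0.2], [-0.0, 1.8]]
sink ['top', 'side'] [ 0.5363 -0.1295] -0.24017135644766932 
 [[0.6, 0.7], [-0.1, 0.7], [0.6, 0.1], [-0.1, -0.1], [0.7, 0.0], [0.7, 0.0], [-0.5, 0.0], [-0.8, 0.3], [-0.0, 0.8], [-0.5, -0.3], [-1.0, 1.4]]
sink ['top'] [ 0.5369 -0.1284] -0.5166499094879171 
 [[0.2, 0.4], [-0.5, 0.5], [0.2, -0.2], [-0.5, -0.2], [0.3, -0.2], [0.3, -0.2]]
sink ['side'] [ 0.5365 -0.1322] -0.8070646185540785 
 [[0.1, -0.5], [-0.1, -0.1], [0.4, 0.4], [0.1, -0.7], [-0.5, 0.9]]
```

```bash
cat > d.py <<'E'
import sys,numpy as np
from scipy.spatial.transform import Rotation as R
from rig import robot
np.set_printoptions(precision=4,suppress=True)
def go(x,y,z,yaw,base=None):
    # tool y down; tool z along world direction yaw(deg)+-90
    o=robot.get_obs();Rc=R.from_quat(o["tool_rot"]).as_matrix();p=np.array(o["position"])
    best=None
    for s in(1,-1):
        a=np.radians(yaw);zt=s*np.array([-np.sin(a),np.cos(a),0]);yt=np.array([0,0,-1.]);xt=np.cross(yt,zt)
        Rt=np.c_[xt,yt,zt];rv=R.from_matrix(Rc.T@Rt).as_rotvec(degrees=True)
        if best is None or np.linalg.norm(rv)<np.linalg.norm(best):best=rv;Rb=Rt
    d=np.array([x,y,z])-p
    print("t",o["time"],"p",p,"q",np.array(o["q"]),"f",np.array(o["ft_force"]),"m",np.array(o["moment"]),"w",o["grip_width"])
    print("rot(tool deg)",best,"dworld",d,"\n shift in current axes",Rc.T@d,"| in target axes",Rb.T@d);print(Rc)
if __name__=="__main__": go(*map(float,sys.argv[1:]))
E
python3 d.py .5365 -.129 .16 -.5
```

```text
t 1.0 p [ 0.1509 -0.6065  0.2306] q [-1.5055  0.5274  1.4328  0.      1.1814 -0.1785] f [ 0.2402 -0.5807 -0.5035] m [-0.0538  0.0259  0.0218] w 0.08713887725117123
rot(tool deg) [ 0.0001 14.4669 -0.0003] dworld [ 0.3856  0.4775 -0.0706] 
 shift in current axes [-0.4895  0.0706 -0.3703] | in target axes [-0.3814  0.0706 -0.4808]
[[-0.9704  0.      0.2414]
 [-0.2414  0.     -0.9704]
 [-0.     -1.     -0.    ]]
```

```bash
python3 -m crank '[[[0,7.2,0,0,0,0,100],[0,7.2,0,0,0,0,100],[0,0,0,-0.029,0,-0.037,100],[0,0,0,-0.029,0,-0.037,100],[0,0,0,-0.029,0,-0.037,100]]]' 40; python3 -m crank '[[[0,0,0,-0.029,0,-0.037,100],[0,0,0,-0.029,0,-0.037,100],[0,0,0,-0.029,0,-0.037,100],[0,0,0,-0.029,0,-0.037,100],[0,0,0,-0.029,0,-0.037,100]]]'; python3 d.py .5365 -.129 .16 -.5
```

```text
time: 1.62
position: [0.2394, -0.4952, 0.2306]
tool_rot: [-0.003, -0.707, 0.707, 0.003]
ft_force: [0.6, 0.7, 0.6]
grip_width: 0.087
time: 2.25
position: [0.386, -0.3112, 0.2308]
tool_rot: [-0.003, -0.707, 0.707, 0.003]
ft_force: [0.6, -0.5, -0.1]
grip_width: 0.0867
t 2.25 p [ 0.386  -0.3112  0.2308] q [-0.9042  0.3539  1.7504  0.0001  1.0364  0.6743] f [ 0.6335 -0.5433 -0.0526] m [ 0.0008  0.0227 -0.0275] w 0.08666309280988645
rot(tool deg) [-0.0345  0.0532 -0.0327] dworld [ 0.1505  0.1822 -0.0708] 
 shift in current axes [-0.149   0.0708 -0.1834] | in target axes [-0.1489  0.0708 -0.1835]
[[-1.      0.0006 -0.0078]
 [ 0.0078 -0.0006 -1.    ]
 [-0.0006 -1.      0.0006]]
```

```bash
python3 -m crank '[[[0,0,0,-0.0298,0.014,-0.0367,100],[0,0,0,-0.0298,0.014,-0.0367,100],[0,0,0,-0.0298,0.014,-0.0367,100],[0,0,0,-0.0298,0.014,-0.0367,100],[0,0,0,-0.0298,0.014,-0.0367,100]]]';python3 -m crank '[[[0,0,0,0,0,0,100],[0,0,0,0,0,0,100],[0,0,0,0,0,0,100],[0,0,0,0,0,0,100],[0,0,0,0,0,0,100]]]' >/dev/null;  python3 d.py .5365 -.129 .019 -.5
python3 - <<'E'
from h import *
C=cal()
for n in C: cv2.imwrite(f"pics/{n}1.png",C[n]["img"][:,:,::-1])
s=C["side"]["img"][100:260,300:500,::-1];cv2.imwrite("pics/s1c.png",cv2.resize(s,None,fx=4,fy=3.7))
t=C["top"]["img"][130:280,320:500,::-1];cv2.imwrite("pics/t1c.png",cv2.resize(t,None,fx=4,fy=4))
E
```

```text
time: 2.88
position: [0.5367, -0.1287, 0.1603]
tool_rot: [-0.003, -0.707, 0.707, 0.002]
ft_force: [-0.0, 0.5, 0.3]
grip_width: 0.0872
t 3.5 p [ 0.5353 -0.1306  0.1609] q [-0.4422  0.5225  1.6881 -0.      0.9305  1.1375] f [-0.5213 -0.1283  0.0339] m [0.0602 0.044  0.005 ] w 0.087012265981225
rot(tool deg) [-0.0117 -0.0084 -0.0253] dworld [ 0.0012  0.0016 -0.1419] 
 shift in current axes [-0.0011  0.1419 -0.0017] | in target axes [-0.0012  0.1419 -0.0016]
[[-1.      0.0004 -0.0089]
 [ 0.0089 -0.0002 -1.    ]
 [-0.0004 -1.      0.0002]]
```

View pics/s1c.png

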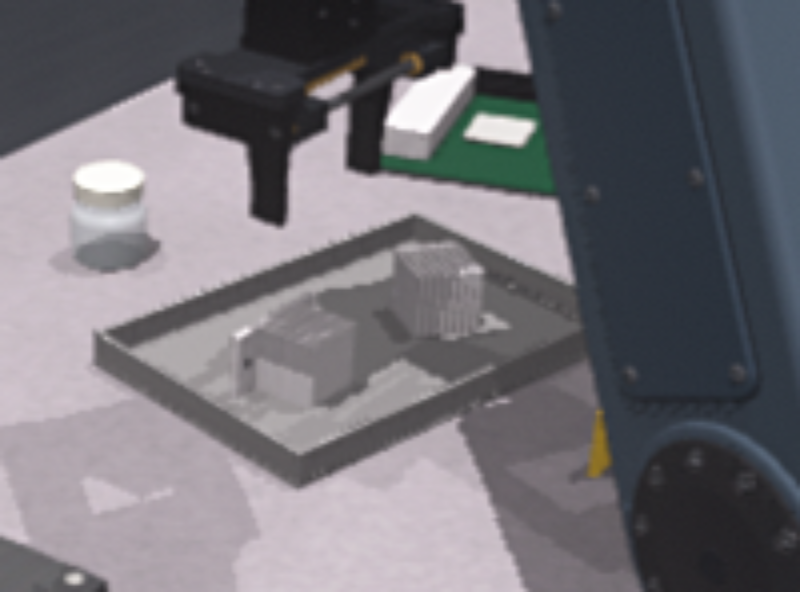

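View pics/t1c.png

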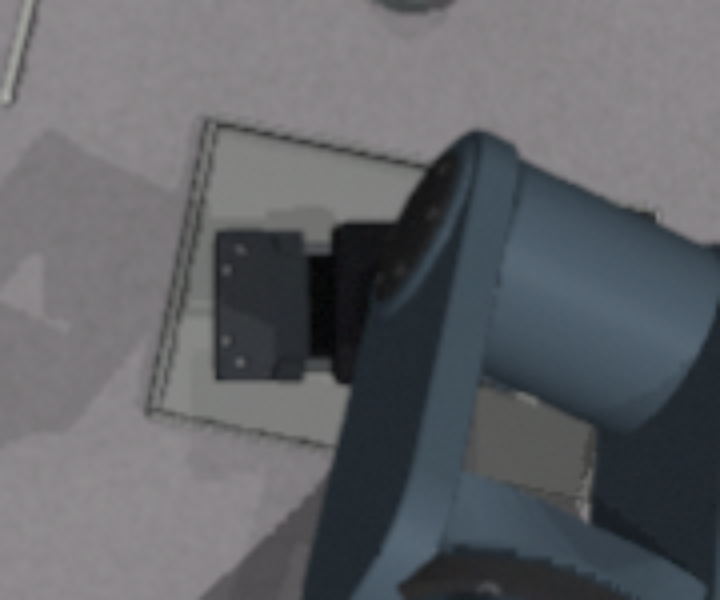

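```bash
python3 -m crank '[[[0,0,0,-0.001,0.035,-0.001,100],[0,0,0,0,0.035,0,100],[0,0,0,0,0.035,0,100],[0,0,0,0,0.02,0,100],[0,0,0,0,0.015,0,100]]]'; python3 -m crank '[[[0,0,0,0,0,0,100],[0,0,0,0,0,0,100],[0,0,0,0,0,0,100],[0,0,0,0,0,0,100],[0,0,0,0,0,0,100]]]' >/dev/null;  python3 d.py .5365 -.129 .020 -.5
python3 - <<'E'
from h import *
C=cal()
s=C["side"]["img"][130:230,320:450,::-1];cv2.imwrite("pics/s2c.png",cv2.resize(s,None,fx=6,fy=6))
E
```

```text
time: 4.22
position: [0.5363, -0.1289, 0.0195]
tool_rot: [0.002, 0.707, -0.707, -0.003]
ft_force: [0.2, -0.6, -0.6]
grip_width: 0.087
t 4.85 p [ 0.5367 -0.129   0.021 ] q [-0.4383  0.7548  1.7593  0.      0.6267  1.14  ] f [ 0.4863 -0.4444  0.4677] m [ 0.0135  0.0287 -0.0184] w 0.08695933309637639
rot(tool deg) [-0.0189  0.0693 -0.0421] dworld [-0.0002 -0.     -0.001 ] 
 shift in current axes [0.0002 0.001  0.    ] | in target axes [0.0002 0.001  0.    ]
[[-1.      0.0007 -0.0075]
 [ 0.0075 -0.0003 -1.    ]
 [-0.0007 -1.      0.0003]]
```

View pics/s2c.png

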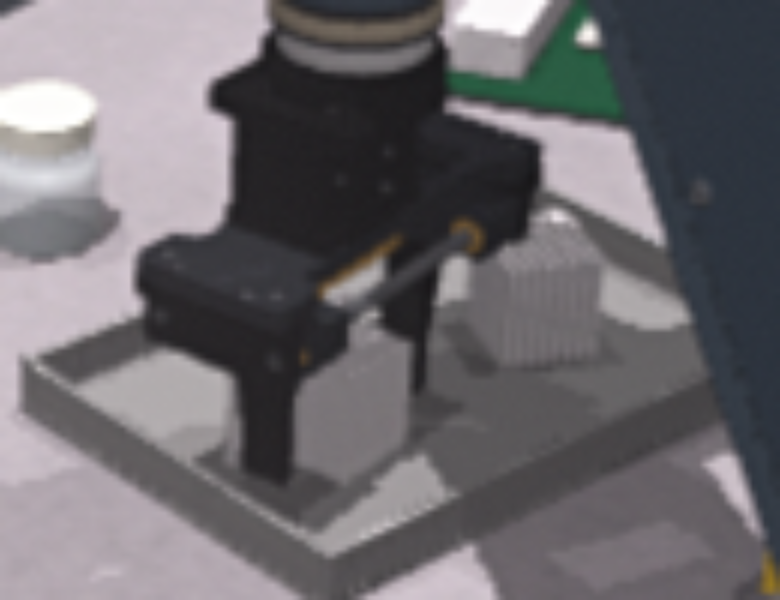

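The fingers straddle the fins, with one at about (row 430, col 265) and the other behind, and both clear the wings. I'll close the gripper.

```bash
python3 -m crank '[[[0,0,0,0,0,0,40],[0,0,0,0,0,0,20],[0,0,0,0,0,0,20],[0,0,0,0,0,0,20],[0,0,0,0,0,0,20]]]' 40; python3 -m crank '[[[0,0,0,0,0,0,20],[0,0,0,0,0,0,20],[0,0,0,0,-0.02,0,20],[0,0,0,0,-0.04,0,20],[0,0,0,0,-0.04,0,20]]]';  python3 d.py .498 .212 .121 3.2
```

```text
time: 5.58
position: [0.5365, -0.1289, 0.0205]
tool_rot: [-0.003, -0.707, 0.707, 0.003]
ft_force: [-0.3, -0.6, 0.2]
grip_width: 0.0451
time: 6.2
position: [0.5357, -0.1285, 0.1209]
tool_rot: [0.002, 0.707, -0.707, -0.003]
ft_force: [-0.2, 0.2, -2.0]
grip_width: 0.0437
t 6.2 p [ 0.5357 -0.1285  0.1209] q [-0.4383  0.5846  1.7162  0.0001  0.8431  1.14  ] f [-0.2402  0.158  -2.0062] m [0.0239 0.0238 0.05  ] w 0.04366002575650591
rot(tool deg) [ 0.062  -3.6372  0.1141] dworld [-0.0377  0.3405  0.0001] 
 shift in current axes [ 0.0403  0.0003 -0.3402] | in target axes [ 0.0187 -0.0001 -0.3421]
[[-1.     -0.002  -0.0076]
 [ 0.0076  0.001  -1.    ]
 [ 0.002  -1.     -0.001 ]]
```

```bash
python3 -m crank '[[[0,-3.64,0,0,0,0,20],[0,0,0,-0.0014,0,-0.0427,20],[0,0,0,-0.0014,0,-0.0427,20],[0,0,0,-0.0014,0,-0.0427,20],[0,0,0,-0.0014,0,-0.0427,20]]]'; python3 -m crank '[[[0,0,0,-0.0014,0,-0.0427,20],[0,0,0,-0.0014,0,-0.0427,20],[0,0,0,-0.0014,0,-0.0427,20],[0,0,0,-0.0014,0,-0.0427,20],[0,0,0,0,0,0,20]]]';python3 -m crank '[[[0,0,0,0,0,0,20],[0,0,0,0,0,0,20],[0,0,0,0,0,0,20],[0,0,0,0,0,0,20],[0,0,0,0,0,0,20]]]' >/dev/null;  python3 d.py .5276 .2133 .121 3.2
python3 - <<'E'
from h import *
C=cal()
for n in C: cv2.imwrite(f"pics/{n}3.png",C[n]["img"][:,:,::-1])
s=C["side"]["img"][170:300,200:350,::-1];cv2.imwrite("pics/s3c.png",cv2.resize(s,None,fx=5,fy=4.6,interpolation=2))
t=C["top"]["img"][145:245,215:315,::-1];cv2.imwrite("pics/t3c.png",cv2.resize(t,None,fx=6,fy=6,interpolation=2))
E
```

```text
time: 6.82
position: [0.5319, 0.0433, 0.1202]
tool_rot: [-0.02, 0.707, -0.707, 0.019]
ft_force: [0.3, -0.0, -2.1]
grip_width: 0.0436
time: 7.45
position: [0.5277, 0.2156, 0.1202]
tool_rot: [-0.022, 0.707, -0.707, 0.021]
ft_force: [-1.0, -0.8, -1.4]
grip_width: 0.044
t 8.075 p [0.5287 0.2124 0.1206] q [ 0.186   0.6036  1.6701 -0.      0.8679  1.7014] f [ 0.3799  0.0548 -2.5042] m [0.0026 0.0759 0.0192] w 0.043647824392034504
rot(tool deg) [-0.0001 -0.0275  0.0001] dworld [-0.0011  0.0009  0.0004] 
 shift in current axes [ 0.001  -0.0004 -0.0009] | in target axes [ 0.001  -0.0004 -0.0009]
[[-0.9985 -0.      0.0553]
 [-0.0553 -0.     -0.9985]
 [ 0.     -1.      0.    ]]
```

View pics/s3c.png

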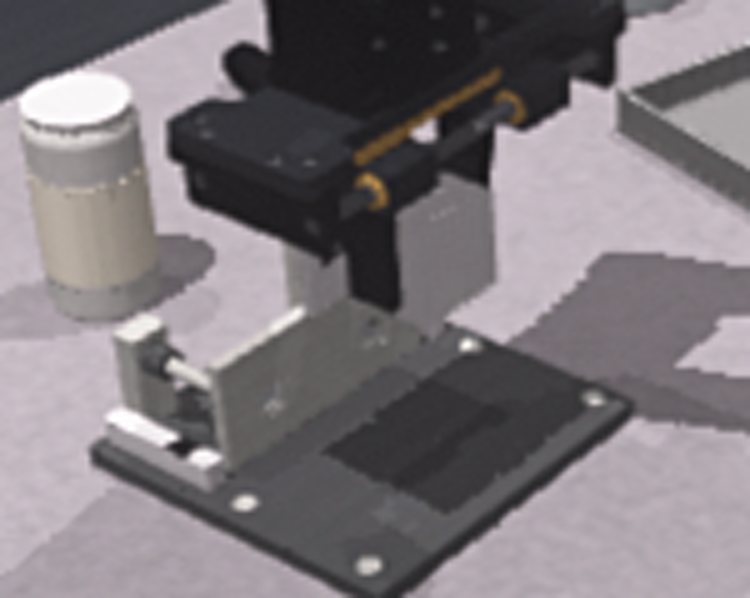

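View pics/t3c.png

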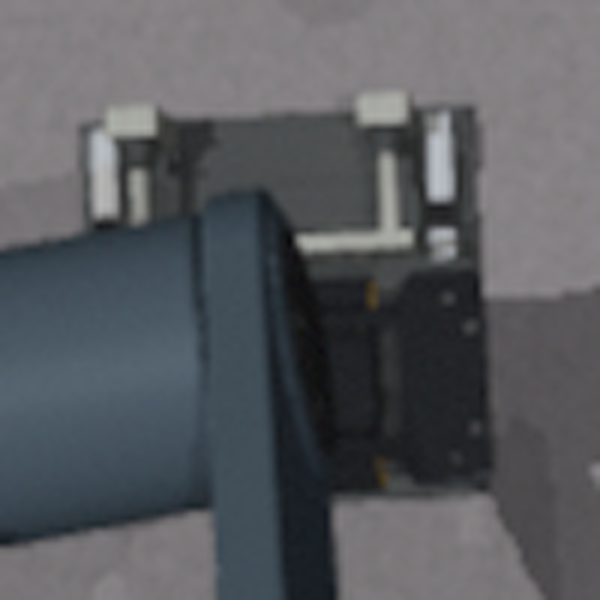

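```bash
python3 -m crank '[[[0,0,0,0,0.02,0,20],[0,0,0,0,0.03,0,20],[0,0,0,0,0.02,0,20],[0,0,0,0,0.012,0,20],[0,0,0,0,0,0,20]]]'; python3 -m crank '[[[0,0,0,0,0,0,20],[0,0,0,0,0,0,20],[0,0,0,0,0,0,20],[0,0,0,0,0,0,20],[0,0,0,0,0,0,20]]]' >/dev/null;  python3 d.py .5276 .2133 .0285 3.2
python3 - <<'E'
from h import *
C=cal()
for n in C: cv2.imwrite(f"pics/{n}4.png",C[n]["img"][:,:,::-1])
s=C["side"]["img"][210:305,210:335,::-1];cv2.imwrite("pics/s4c.png",cv2.resize(s,None,fx=6,fy=6,interpolation=2))
E
```

```text
time: 8.8
position: [0.5282, 0.2128, 0.0379]
tool_rot: [0.02, -0.707, 0.707, -0.019]
ft_force: [0.3, 0.3, -2.0]
grip_width: 0.044
t 9.425 p [0.5286 0.2128 0.0387] q [0.1867 0.7365 1.7082 0.     0.6966 1.7015] f [-0.1456  0.3867 -2.3166] m [ 0.0206  0.0356 -0.0091] w 0.04363379144379821
rot(tool deg) [ 0.0024  0.0068 -0.0151] dworld [-0.001   0.0005 -0.0102] 
 shift in current axes [ 0.001   0.0102 -0.0005] | in target axes [ 0.001   0.0102 -0.0005]
[[-0.9984  0.0003  0.0559]
 [-0.0559  0.0001 -0.9984]
 [-0.0003 -1.     -0.    ]]
```

View pics/s4c.png

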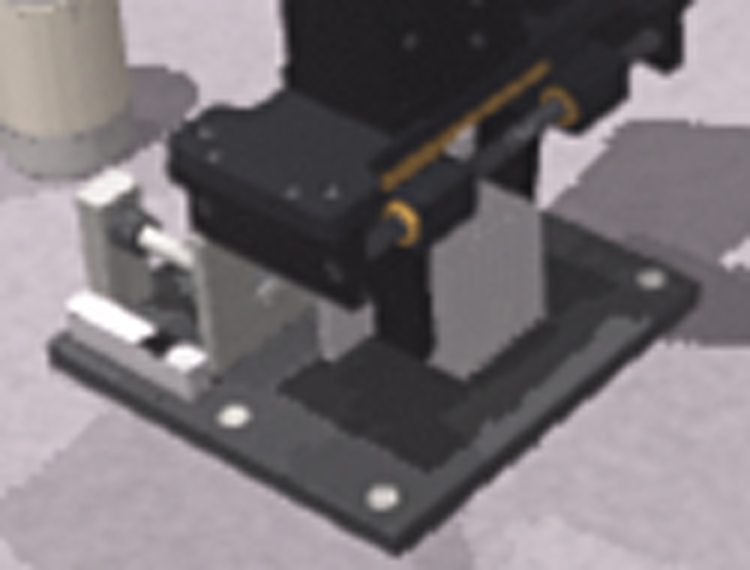

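```bash
cat > rel.py <<'E'
from h import *
np.set_printoptions(precision=4,suppress=True)
C=cal()
S=lambda u,v:px((u,v),210,210,6)
js=[((-85,85,12),S(397,543)),((-85,-85,12),S(700,290)),((85,85,12),S(50,348)),((20,62,72),S(198,246)),((20,-62,72),S(433,85)),((20,62,12),S(217,372))]
p,_=fit(C,{"side":js},[.57,.21,0])
inv=lambda q:(q-np.array([210,210])+.5)*6-.5
for nm,jp in(("both",[.5675,.2158,.0565]),("side",p)):
  print(nm,"fence",inv(proj(C["side"],place(jp,[(20,62,72),(20,62,12),(85,85,12),(-85,85,12),(-85,-85,12)]))).round())
z=10.2+12
for sp in([.5286,.2128,.0558],):
  print("sink pred",inv(proj(C["side"],place(sp,[(-22,22,z),(-22,-22,z),(28,42,z),(-22,-22,z+50)]))).round())
ss=[((-22,22,z),S(470,378)),((-22,-22,z),S(548,316)),((28,42,z),S(325,362)),((-22,-22,z+50),S(543,212))]
f=lambda d: (proj(C["side"],place([d[0],d[1],.0558],[a for a,_ in ss]))-np.array([b for _,b in ss])).ravel()
r=least_squares(f,[.53,.21]);print("sink side fit",r.x,f(r.x).round(1))
for nm,jp in(("both",[.5675,.2158,.0565]),("side",p)):
  for sn,s in(("tcp",[.5284,.2128]),("sidefit",r.x)):
    d=np.array(s)-jp[:2];c,q=np.cos(jp[2]),np.sin(jp[2]);print(nm,sn,"sink in jig mm",1000*np.array([c*d[0]+q*d[1],-q*d[0]+c*d[1]]))
E
python3 rel.py
```

```text
both fence [[201. 244.]
 [217. 378.]
 [ 43. 342.]
 [395. 535.]
 [701. 280.]]
side fence [[200. 248.]
 [217. 383.]
 [ 43. 346.]
 [394. 541.]
 [702. 285.]]
sink pred [[463. 384.]
 [543. 319.]
 [319. 359.]
 [538. 208.]]
sink side fit [0.5272 0.2114] [-0.2  0.9  0.1  0.5 -0.1 -0.6  0.1 -0.8]
both tcp sink in jig mm [-39.207   -0.7872]
both sidefit sink in jig mm [-40.4942  -2.1586]
side tcp sink in jig mm [-37.2815  -2.7982]
side sidefit sink in jig mm [-38.565  -4.173]
```

```bash
python3 -m crank '[[[0,0,0,0,0.003,-0.002,20],[0,0,0,0,0.003,0,20],[0,0,0,0,0.002,0,20],[0,0,0,0,0.001,0,20],[0,0,0,0,0,0,20]]]'; python3 -m crank '[[[0,0,0,0,0.0005,0,20],[0,0,0,0,0,0,20],[0,0,0,0,0,0,20],[0,0,0,0,0,0,20],[0,0,0,0,0,0,20]]]';  python3 d.py .5276 .2133 .0285 3.2
```

```text
time: 10.25
position: [0.5284, 0.2148, 0.0294]
tool_rot: [0.02, -0.707, 0.707, -0.02]
ft_force: [0.2, -0.1, -2.2]
grip_width: 0.0437
time: 10.88
position: [0.5285, 0.2148, 0.0291]
tool_rot: [0.02, -0.707, 0.707, -0.02]
ft_force: [0.6, -0.0, -1.1]
grip_width: 0.044
t 10.875 p [0.5285 0.2148 0.0291] q [ 0.1903  0.7535  1.709  -0.      0.679   1.705 ] f [ 0.5525 -0.0329 -1.0565] m [-0.0083  0.0162 -0.0005] w 0.043992093845255716
rot(tool deg) [-0.0001  0.009  -0.0012] dworld [-0.0009 -0.0015 -0.0006] 
 shift in current axes [0.0009 0.0006 0.0015] | in target axes [0.0009 0.0006 0.0015]
[[-0.9984  0.      0.056 ]
 [-0.056  -0.     -0.9984]
 [-0.     -1.      0.    ]]
```

```bash
python3 -m crank '[[[0,0,0,0,0.0005,0,20],[0,0,0,0,0,0,20],[0,0,0,0,0,0,20],[0,0,0,0,0,0,20],[0,0,0,0,0,0,20]]]'|grep -E "force|pos";python3 -m crank '[[[0,0,0,0,0.0005,0,20],[0,0,0,0,0,0,20],[0,0,0,0,0,0,20],[0,0,0,0,0,0,20],[0,0,0,0,0,0,20]]]'|grep -E "force|pos"; python3 d.py .5276 .2133 .0285 3.2
```

```text
position: [0.5285, 0.2148, 0.0286]
ft_force: [0.5, 0.1, -1.7]
position: [0.5285, 0.2148, 0.0285]
ft_force: [-1.6, -0.0, 5.9]
t 12.125 p [0.5285 0.2148 0.0285] q [0.1902 0.7545 1.7093 0.     0.6777 1.705 ] f [-1.6012 -0.0491  5.8543] m [-0.0542  0.3145 -0.0305] w 0.044102579566457904
rot(tool deg) [ 0.0021  0.0084 -0.0106] dworld [-0.0009 -0.0015 -0.    ] 
 shift in current axes [0.001  0.     0.0015] | in target axes [0.001  0.     0.0015]
[[-0.9984  0.0002  0.056 ]
 [-0.056   0.     -0.9984]
 [-0.0002 -1.     -0.    ]]
```

```bash
python3 -m crank '[[[0,0,0,0,-0.0003,0,20],[0,0,0,-0.008,0,0,20],[0,0,0,-0.008,0,0,20],[0,0,0,-0.006,0,0,20],[0,0,0,-0.003,0,0,20]]]'|grep -E "force|pos";python3 -m crank '[[[0,0,0,0,0,0,20],[0,0,0,0,0,0,20],[0,0,0,0,0,0,20],[0,0,0,0,0,0,20],[0,0,0,0,0,0,20]]]'|grep -E "force|pos"; python3 d.py .5276 .2133 .0285 3.2
python3 - <<'E'
from h import *
C=cal()
for n in C: cv2.imwrite(f"pics/{n}5.png",C[n]["img"][:,:,::-1])
s=C["side"]["img"][210:305,210:335,::-1];cv2.imwrite("pics/s5c.png",cv2.resize(s,None,fx=6,fy=6,interpolation=2))
E
```

```text
position: [0.5507, 0.2161, 0.0286]
ft_force: [-7.4, 0.0, 11.7]
position: [0.5513, 0.2161, 0.0286]
ft_force: [-5.5, -0.0, 7.4]
t 13.375 p [0.5513 0.2161 0.0286] q [0.1849 0.7718 1.6488 0.0005 0.7254 1.6993] f [-5.4893 -0.0077  7.3932] m [ 0.0483  0.7395 -0.0156] w 0.04338745625048304
rot(tool deg) [-0.0146  0.0138  0.2489] dworld [-0.0237 -0.0028 -0.0001] 
 shift in current axes [0.0238 0.0002 0.0015] | in target axes [0.0238 0.0001 0.0015]
[[-0.9984 -0.0043  0.0561]
 [-0.0561 -0.0005 -0.9984]
 [ 0.0043 -1.      0.0003]]
```

View pics/s5c.png

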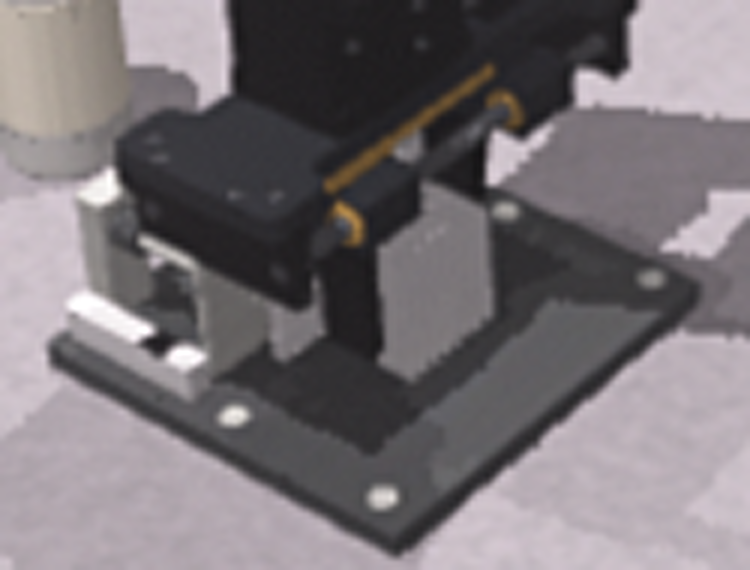

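```bash
python3 -m crank '[[[0,0,0,0,-0.0003,0,20],[0,0,0,-0.003,0,0,20],[0,0,0,-0.003,0,0,20],[0,0,0,-0.002,0,0,20],[0,0,0,0,0,0,20]]]'|grep -E "force|pos";python3 -m crank '[[[0,0,0,0,0,0,20],[0,0,0,0,0,0,20],[0,0,0,0,0,0,20],[0,0,0,0,0,0,20],[0,0,0,0,0,0,20]]]'|grep -E "force|pos"; python3 d.py .5276 .2133 .0285 3.2
python3 - <<'E'
from h import *
C=cal()
for n in C: cv2.imwrite(f"pics/{n}6.png",C[n]["img"][:,:,::-1])
s=C["side"]["img"][210:305,210:335,::-1];cv2.imwrite("pics/s6c.png",cv2.resize(s,None,fx=6,fy=6,interpolation=2))
E
```

```text
position: [0.5598, 0.2166, 0.0286]
ft_force: [-3.9, 0.1, 5.9]
position: [0.5598, 0.2166, 0.0286]
ft_force: [-5.0, -0.2, 6.0]
t 14.725 p [0.5598 0.2166 0.0286] q [0.1831 0.778  1.6281 0.0005 0.7392 1.6976] f [-5.0233 -0.1742  6.0136] m [-0.0203  0.6552  0.0273] w 0.04399181579452075
rot(tool deg) [-0.007   0.0036  0.2076] dworld [-0.0322 -0.0033 -0.0001] 
 shift in current axes [0.0323 0.0002 0.0015] | in target axes [0.0323 0.0001 0.0015]
[[-0.9984 -0.0036  0.0559]
 [-0.0559 -0.0003 -0.9984]
 [ 0.0036 -1.      0.0001]]
```

View pics/s6c.png

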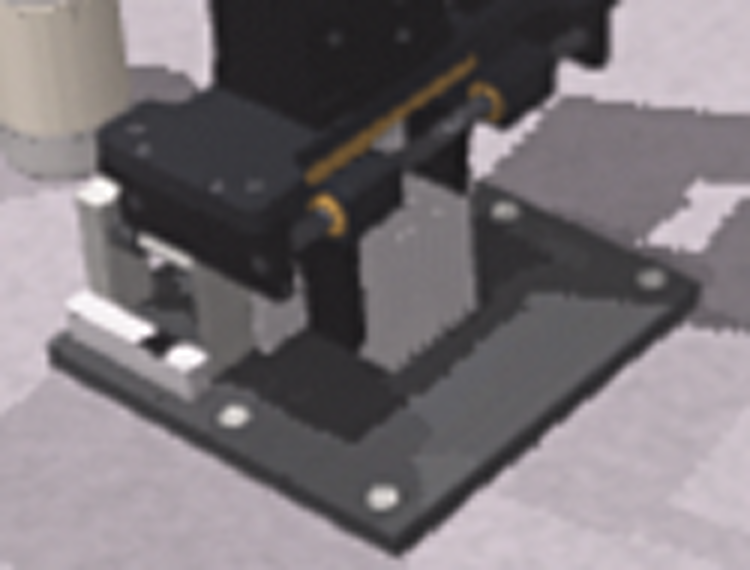

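```bash
cat > pl.py <<'E'
import sys
from h import *
C=cal();im=C["side"]["img"][:,:,::-1]
s=cv2.resize(im[248:280,228:276],None,fx=16,fy=16,interpolation=cv2.INTER_CUBIC);cv2.imwrite(sys.argv[1],s)
inv=lambda q:(q-np.array([228,248])+.5)*16-.5
jp=[.5675,.2158,.0565]
for X in([20,62,12],[20,42,12],[14,42,12],[20,62,60],[20,42,60],[20,32,25],[36.5,62,12],[36.5,42,12],[30.5,42,12]):print(X,inv(proj(C["side"],place(jp,[X])))[0].round())
E
python3 pl.py pics/w6.png
```

```text
[20, 62, 12] [291. 401.]
[20, 42, 12] [396. 324.]
[14, 42, 12] [428. 341.]
[20, 62, 60] [256. 116.]
[20, 42, 60] [364.  41.]
[20, 32, 25] [439. 211.]
[36.5, 62, 12] [203. 354.]
[36.5, 42, 12] [308. 278.]
[30.5, 42, 12] [339. 294.]
```

View pics/w6.png

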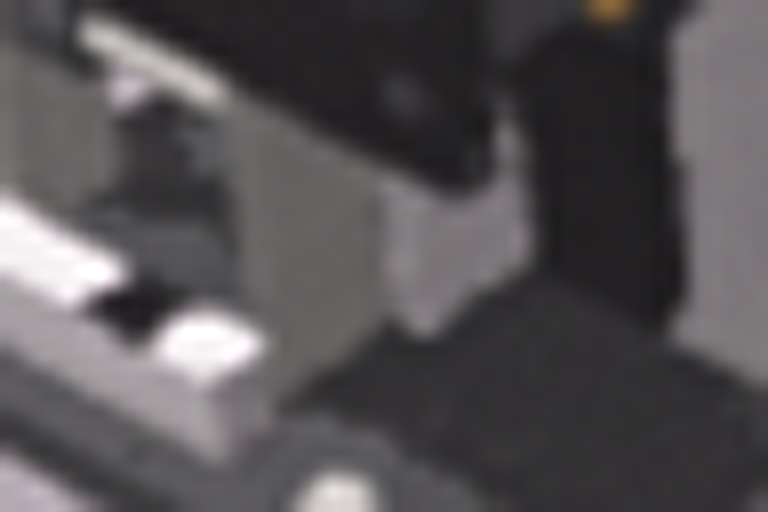

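```bash
python3 - <<'E'
import cv2,numpy as np
a=cv2.imread("pics/side0.png")
cv2.imwrite("pics/w0.png",cv2.convertScaleAbs(cv2.resize(a[240:280,228:276],None,fx=14,fy=14,interpolation=cv2.INTER_CUBIC),alpha=1.6,beta=-30))
cv2.imwrite("pics/w0b.png",cv2.convertScaleAbs(cv2.resize(a[215:255,260:300],None,fx=14,fy=14,interpolation=cv2.INTER_CUBIC),alpha=1.6,beta=-30))
E
python3 - <<'E'
from h import *
C=cal();jp=[.5675,.2158,.0565]
for (c0,r0) in((228,240),(260,215)):
  for X in([20,62,72],[26,62,72],[20,62,12],[20,-62,72],[20,-62,12],[20,-40,25],[20,-24,25],[20,40,33],[20,24,33],[20,-24,45],[20,-40,45],[20,-40,29],[20,40,45],[20,24,45],[20,40,29],[20,24,29]):print((c0,r0),X,((proj(C["side"],place(jp,[X]))[0]-[c0,r0]+.5)*14-.5).round())
E
```

```text
(228, 240) [20, 62, 72] [217. 149.]
(228, 240) [26, 62, 72] [188. 135.]
(228, 240) [20, 62, 12] [255. 463.]
(228, 240) [20, -62, 72] [ 767. -233.]
(228, 240) [20, -62, 12] [787.  68.]
(228, 240) [20, -40, 25] [694.  70.]
(228, 240) [20, -24, 25] [627. 118.]
(228, 240) [20, 40, 33] [343. 282.]
(228, 240) [20, 24, 33] [415. 229.]
(228, 240) [20, -24, 45] [619.  17.]
(228, 240) [20, -40, 45] [686. -31.]
(228, 240) [20, -40, 29] [692.  50.]
(228, 240) [20, 40, 45] [336. 220.]
(228, 240) [20, 24, 45] [409. 167.]
(228, 240) [20, 40, 29] [346. 302.]
(228, 240) [20, 24, 29] [418. 250.]
(260, 215) [20, 62, 72] [-231.  499.]
(260, 215) [26, 62, 72] [-260.  485.]
(260, 215) [20, 62, 12] [-193.  813.]
(260, 215) [20, -62, 72] [319. 117.]
(260, 215) [20, -62, 12] [339. 418.]
(260, 215) [20, -40, 25] [246. 420.]
(260, 215) [20, -24, 25] [179. 468.]
(260, 215) [20, 40, 33] [-105.  632.]
(260, 215) [20, 24, 33] [-33. 579.]
(260, 215) [20, -24, 45] [171. 367.]
(260, 215) [20, -40, 45] [238. 319.]
(260, 215) [20, -40, 29] [244. 400.]
(260, 215) [20, 40, 45] [-112.  570.]
(260, 215) [20, 24, 45] [-39. 517.]
(260, 215) [20, 40, 29] [-102.  652.]
(260, 215) [20, 24, 29] [-30. 600.]
```

View pics/w0.png

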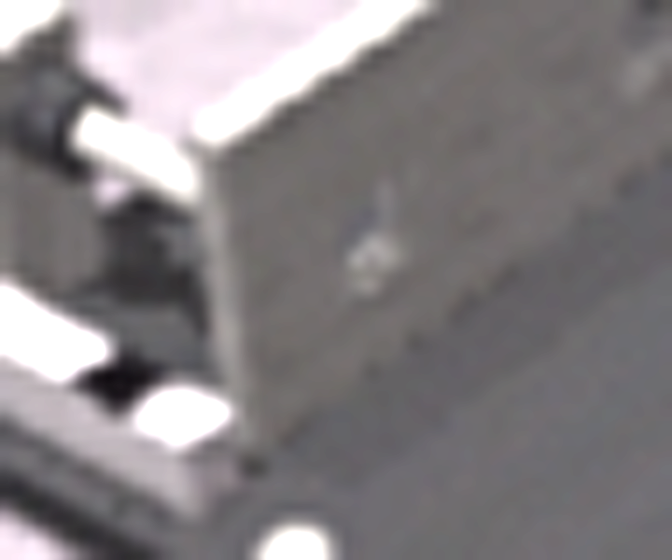

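View pics/w0b.png

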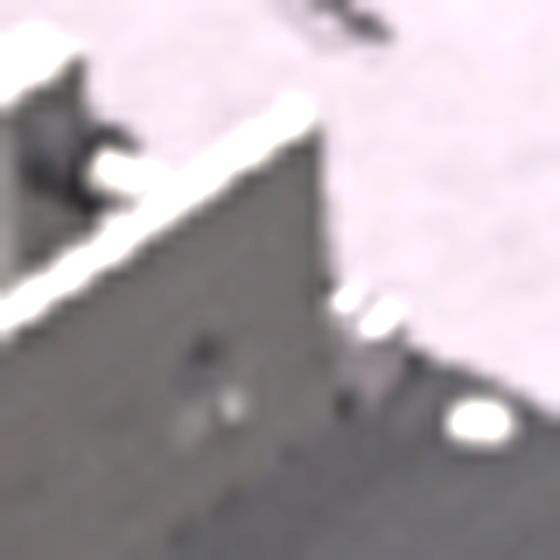

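The wing's front edge lands on the fence plane with under 1 mm of lateral error. I'll ease the down-force and start the push.

```bash
python3 -m crank '[[[0,0,0,0,-0.0003,-0.0005,20],[0,0,0,-0.003,0,0,20],[0,0,0,-0.003,0,0,20],[0,0,0,-0.003,0,0,20],[0,0,0,-0.003,0,0,20]]]'|grep -E "force|pos";python3 -m crank '[[[0,0,0,0,0,0,20],[0,0,0,0,0,0,20],[0,0,0,0,0,0,20],[0,0,0,0,0,0,20],[0,0,0,0,0,0,20]]]'|grep -E "force|pos"; python3 d.py .576 .217 .0285 3.2
python3 - <<'E'
from h import *
C=cal()
for n in C: cv2.imwrite(f"pics/{n}7.png",C[n]["img"][:,:,::-1])
s=C["side"]["img"][210:305,210:335,::-1];cv2.imwrite("pics/s7c.png",cv2.resize(s,None,fx=6,fy=6,interpolation=2))
E
python3 pl.py pics/w7.png >/dev/null
```

```text
position: [0.5689, 0.2174, 0.0287]
ft_force: [-11.2, -2.0, 11.5]
position: [0.5693, 0.2174, 0.0287]
ft_force: [-8.9, -2.0, 9.3]
t 16.275 p [0.5693 0.2174 0.0287] q [0.1814 0.7866 1.5994 0.0007 0.7646 1.6962] f [-8.8653 -1.9536  9.3264] m [-0.1121  1.353  -0.162 ] w 0.043925575740676806
rot(tool deg) [-0.0365 -0.0196  0.5093] dworld [ 0.0067 -0.0004 -0.0002] 
 shift in current axes [-0.0067  0.0002  0.0008] | in target axes [-0.0067  0.0002  0.0008]
[[-0.9984 -0.0088  0.0555]
 [-0.0555 -0.0011 -0.9985]
 [ 0.0089 -1.      0.0006]]
```

View pics/s7c.png

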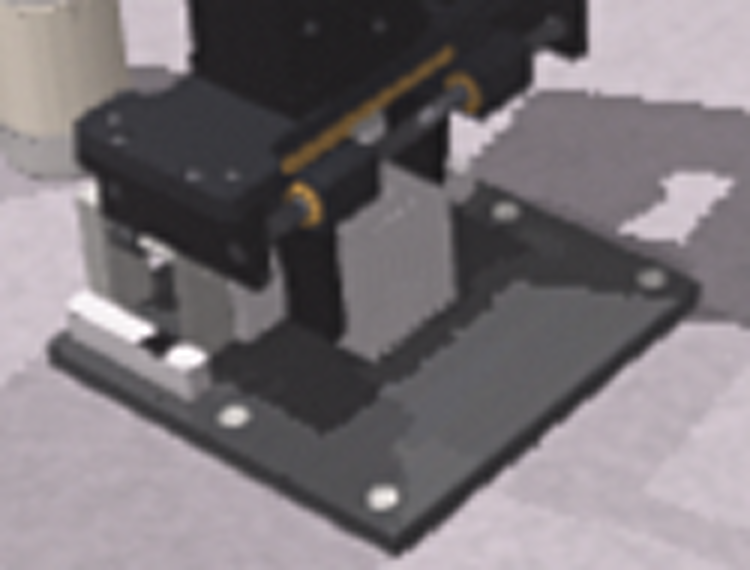

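View pics/w7.png

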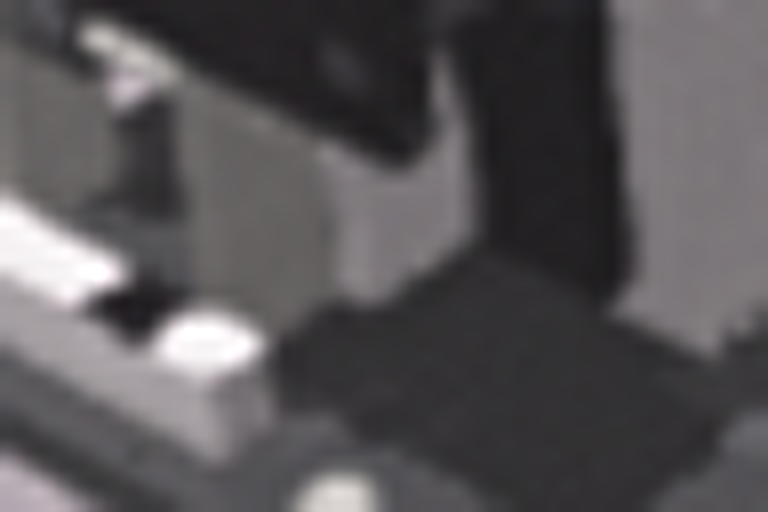

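```bash
python3 -m crank '[[[0,0,0.3,0,0,0,20],[0,0,0.3,0,0,0,20],[0,0,0,0,0,0,20],[0,0,0,0,0,0,20],[0,0,0,0,0,0,20]]]'|grep -E "force|pos"; python3 d.py .576 .217 .0285 3.2
```

```text
position: [0.5693, 0.2174, 0.0285]
ft_force: [-7.8, -1.0, 8.2]
t 17.1 p [0.5693 0.2174 0.0285] q [ 0.1821  0.7845  1.6071 -0.001   0.749   1.6983] f [-7.7739 -1.0406  8.1618] m [ 0.0037  1.5656 -0.1669] w 0.0440442873862084
rot(tool deg) [-0.0323 -0.0285 -0.0645] dworld [ 0.0067 -0.0004 -0.    ] 
 shift in current axes [-0.0067  0.      0.0008] | in target axes [-0.0067  0.      0.0008]
[[-0.9985  0.0012  0.0553]
 [-0.0553 -0.0005 -0.9985]
 [-0.0011 -1.      0.0006]]
```

```bash
python3 -m crank '[[[0,0,0,0,-0.0003,0,20],[0,0,0,0,-0.0003,0,20],[0,0,0,0,0,0,20],[0,0,0,0,0,0,20],[0,0,0,0,0,0,20]]]'|grep -E "force|pos"; python3 d.py .576 .217 .0285 3.2
```

```text
position: [0.5692, 0.2175, 0.0285]
ft_force: [-7.6, -1.9, 4.3]
t 17.725 p [0.5692 0.2175 0.0285] q [ 0.1821  0.7845  1.607  -0.001   0.7492  1.6983] f [-7.5743 -1.9448  4.3191] m [-0.0423  1.4219 -0.1135] w 0.04393119733492496
rot(tool deg) [-0.0309 -0.0312 -0.0568] dworld [ 0.0068 -0.0005 -0.    ] 
 shift in current axes [-0.0067  0.      0.0008] | in target axes [-0.0067  0.      0.0008]
[[-0.9985  0.001   0.0553]
 [-0.0553 -0.0005 -0.9985]
 [-0.001  -1.      0.0005]]
```

```bash
python3 -m crank '[[[0,0,0,-0.002,-0.0001,0,20],[0,0,0.1,-0.002,-0.0001,0,20],[0,0,0.1,-0.002,-0.0001,0,20],[0,0,0,-0.001,0,0,20],[0,0,0,0,0,0,20]]]'|grep -E "force|pos";python3 -m crank '[[[0,0,0,0,0,0,20],[0,0,0,0,0,0,20],[0,0,0,0,0,0,20],[0,0,0,0,0,0,20],[0,0,0,0,0,0,20]]]'|grep -E "force|pos"; python3 d.py .576 .217 .0285 3.2
python3 - <<'E'
from h import *
C=cal()
for n in C: cv2.imwrite(f"pics/{n}8.png",C[n]["img"][:,:,::-1])
s=C["side"]["img"][210:305,210:335,::-1];cv2.imwrite("pics/s8c.png",cv2.resize(s,None,fx=6,fy=6,interpolation=2))
t=C["top"]["img"][145:245,215:315,::-1];cv2.imwrite("pics/t8c.png",cv2.resize(t,None,fx=6,fy=6,interpolation=2))
E
python3 pl.py pics/w8.png
```

```text
position: [0.5733, 0.2177, 0.0285]
ft_force: [-12.3, -0.9, 7.7]
position: [0.5733, 0.2177, 0.0285]
ft_force: [-12.8, -1.3, 6.5]
t 18.975 p [0.5733 0.2177 0.0285] q [ 0.1812  0.7883  1.5947 -0.001   0.7603  1.6976] f [-12.7589  -1.2851   6.5162] m [ 0.0468  1.8928 -0.164 ] w 0.043589863851911506
rot(tool deg) [-0.0531 -0.036   0.0898] dworld [ 0.0027 -0.0007 -0.    ] 
 shift in current axes [-0.0027  0.      0.0008] | in target axes [-0.0027  0.      0.0008]
[[-0.9985 -0.0015  0.0552]
 [-0.0552 -0.001  -0.9985]
 [ 0.0016 -1.      0.0009]]
[20, 62, 12] [291. 401.]
[20, 42, 12] [396. 324.]
[14, 42, 12] [428. 341.]
[20, 62, 60] [256. 116.]
[20, 42, 60] [364.  41.]
[20, 32, 25] [439. 211.]
[36.5, 62, 12] [203. 354.]
[36.5, 42, 12] [308. 278.]
[30.5, 42, 12] [339. 294.]
```

View pics/s8c.png

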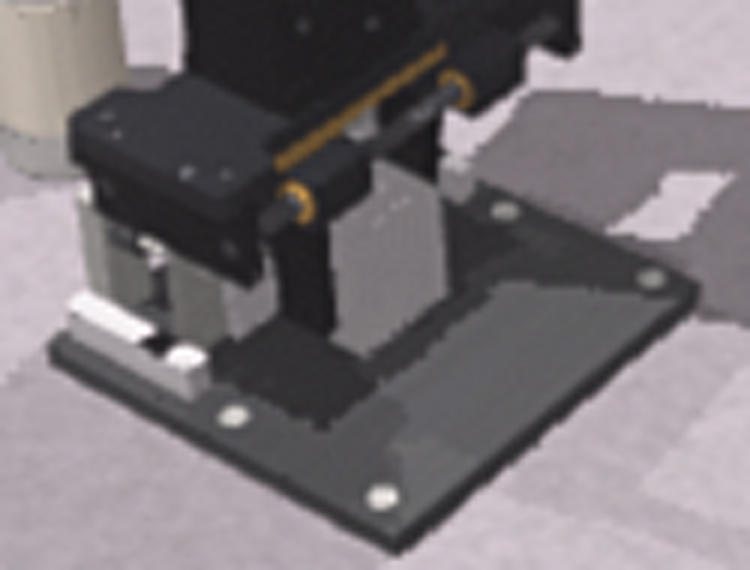

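View pics/w8.png

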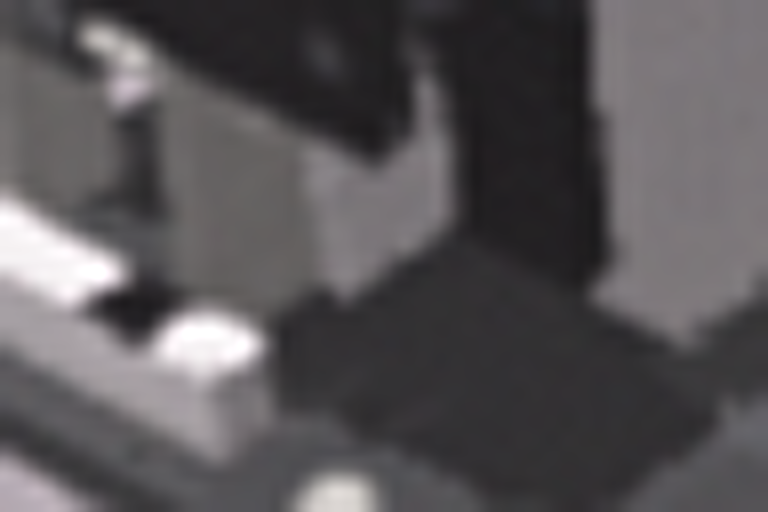

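View pics/t8c.png

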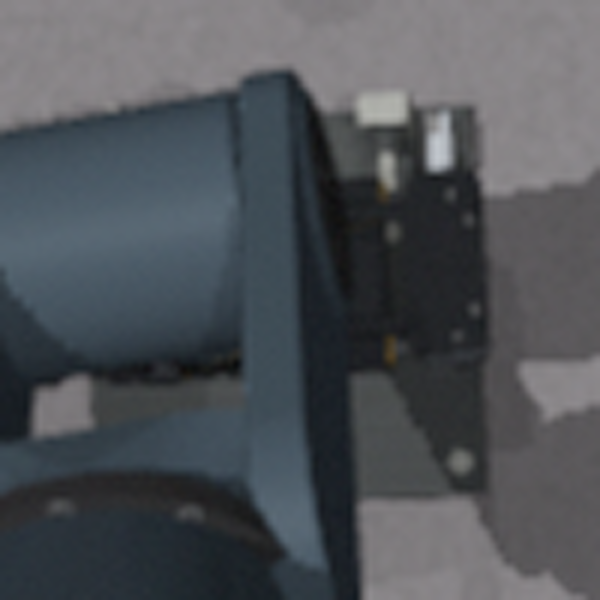

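```bash
python3 -m crank '[[[0,0,0.1,0,-0.0004,0,20],[0,0,0,0,-0.0004,0,20],[0,0,0,0,-0.0002,0,20],[0,0,0,0,0,0,20],[0,0,0,0,0,0,20]]]'|grep -E "force|pos"; python3 d.py .576 .217 .0285 3.2;python3 -m crank '[[[0,0,0,0,0,0,20],[0,0,0,0,0,0,20],[0,0,0,0,0,0,20],[0,0,0,0,0,0,20],[0,0,0,0,0,0,20]]]'|grep -E "force|pos"
```

```text
position: [0.5733, 0.2177, 0.0286]
ft_force: [-10.3, -1.0, 1.2]
t 19.8 p [0.5733 0.2177 0.0286] q [ 0.1813  0.7879  1.5957 -0.0013  0.7581  1.6979] f [-10.3278  -1.0176   1.189 ] m [ 0.088   1.7798 -0.1252] w 0.04372081168648056
rot(tool deg) [-0.0505 -0.041   0.0035] dworld [ 0.0027 -0.0007 -0.0001] 
 shift in current axes [-0.0026  0.0001  0.0008] | in target axes [-0.0026  0.0001  0.0008]
[[-0.9985 -0.      0.0551]
 [-0.0551 -0.0009 -0.9985]
 [ 0.0001 -1.      0.0009]]
position: [0.5733, 0.2177, 0.0285]
ft_force: [-9.9, -0.4, 1.6]
```

```bash
python3 -m crank '[[[0,0,0,-0.001,-0.0001,0,20],[0,0,0.1,-0.001,-0.0001,0,20],[0,0,0,-0.001,-0.0001,0,20],[0,0,0,-0.001,0,0,20],[0,0,0,0,0,0,20]]]'|grep -E "force|pos"; python3 -m crank '[[[0,0,0,0,0,0,20],[0,0,0,0,0,0,20],[0,0,0,0,0,0,20],[0,0,0,0,0,0,20],[0,0,0,0,0,0,20]]]'|grep -E "force|pos";python3 d.py .576 .217 .0285 3.2
python3 - <<'E'
from h import *
C=cal()
for n in C: cv2.imwrite(f"pics/{n}9.png",C[n]["img"][:,:,::-1])
E
python3 pl.py pics/w9.png >/dev/null
```

```text
position: [0.576, 0.2178, 0.0286]
ft_force: [-12.7, -1.4, 2.1]
position: [0.576, 0.2178, 0.0286]
ft_force: [-12.1, -2.1, 0.8]
t 21.675 p [0.576  0.2178 0.0286] q [ 0.1807  0.7903  1.5881 -0.0013  0.7645  1.6974] f [-12.1247  -2.1257   0.8056] m [ 0.1178  1.9192 -0.1377] w 0.04387366674154861
rot(tool deg) [-0.0602 -0.044   0.0644] dworld [ 0.     -0.0008 -0.0001] 
 shift in current axes [0.     0.0001 0.0008] | in target axes [0.     0.0001 0.0008]
[[-0.9985 -0.0011  0.0551]
 [-0.0551 -0.0011 -0.9985]
 [ 0.0011 -1.      0.0011]]
```

View pics/w9.png

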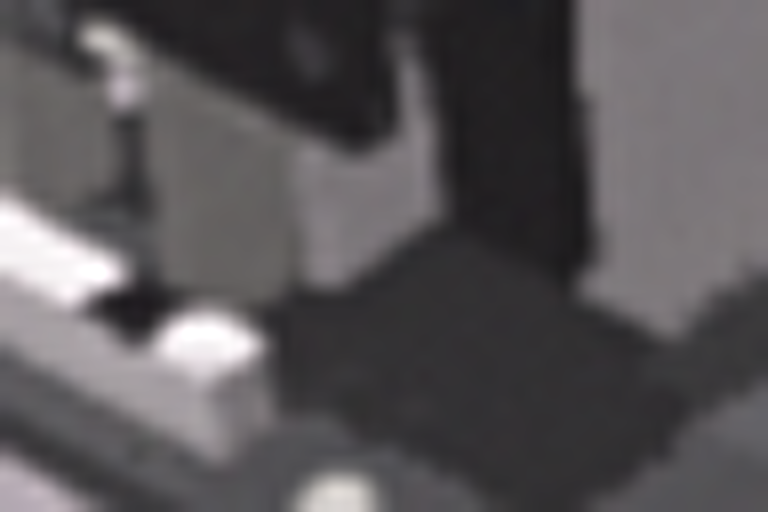

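```bash
python3 - <<'E'
from h import *
C=cal();inv=lambda q:(q-np.array([228,248])+.5)*16-.5
jp=[.5675,.2158,.0565]
im=C["side"]["img"][248:280,228:276,::-1];s=cv2.resize(im,None,fx=16,fy=16,interpolation=cv2.INTER_CUBIC);s=cv2.convertScaleAbs(s,alpha=1.7,beta=-20)
def ln(a,b,col):
    p=inv(proj(C["side"],place(jp,[a,b]))).round().astype(int);cv2.line(s,tuple(map(int,p[0])),tuple(map(int,p[1])),col,1)
for x in(30,43):ln((x,67,26),(x,77,26),(0,255,255))
for x,c in((36.5,(0,255,0)),(42.5,(0,150,0))): ln((x,62,12),(x,62,72),c)
ln((36.5,42,12),(36.5,42,62),(0,0,255));ln((30.5,42,12),(30.5,42,62),(255,0,255))
cv2.imwrite("pics/o9.png",s)
E
```

```text
(no output)
```

View pics/o9.png

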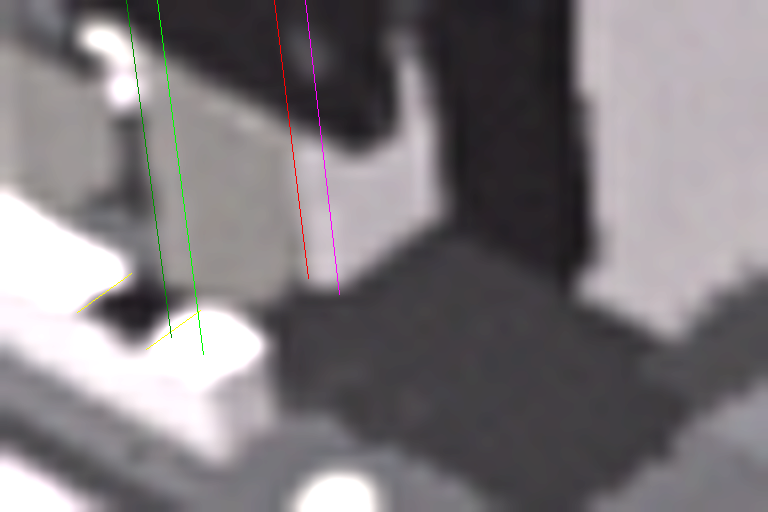

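The overlay of the target pose (fence at 36.5 mm) lies on the actual wing and fence edges, around (200,298), to within about 1 mm. The projected band ends match the dark band, at around (300,125).

```bash
python3 - <<'E'
from rig import robot
o=robot.get_obs();print(o["time"],o["position"],o["ft_force"],o["grip_width"])
print(robot.hand_in())
E
```

```text
21.975 [0.57599241 0.21783655 0.02856069] [-11.82148655  -1.07996223   0.61787538] 0.043767648975541584
the job is handed in; nothing more can be done
None
```

The flanged heatsink is standing on the bed of the full-size jig and pressed against the fence. The gripper still holds it at about 40 N. I handed the job in at about 22 s.

What the last checks showed:
- **Fence position:** overlaying the target on the side picture put the fence's front face in the middle of the dark bands (x ≈ 36.5–37 mm), to about 1 mm. The arm's measured position gave about 16 mm of fence travel. The force reading, less an estimate of friction on the bed, gave about 17 mm. One reading off a single corner of the flange gave about 18 mm, so the estimates differ by up to 2 mm.
- **Push:** the wrist reads 11.8 N along the push, and I put about 10 N of that on the spring; the rest is friction. A small sideways force of 1–2 N remains.
- **Alignment:** the flange is within about 1 mm sideways of the fence's centre in the side picture. The tool is within 0.1° of upright and of the jig's measured direction.
- **Not checked:** the arm hid the flange in the top view, so I could not check from there that it sits square or that the holes line up with the slots. Both rest on the side view and the arm's measured pose.
- **Standing flat:** the vertical force is small (+0.6 N) and the height matches first contact with the bed, so it is resting there without being pressed hard.

I did not move the plain heatsink, screwdriver, jar or can.

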